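# Nest the washed strainers on the keeper hook

## Robot

A 6-joint arm with a two-finger parallel gripper is mounted at the origin on the work surface. World frame = base frame: x ahead of the robot, y to its left, z up, the work surface at z = 0. Lengths are in m, angles in rad, forces in N, time in s.
With the tool pointing down it reaches from about 0.25 to 0.85 m from the base axis. Payload 12.5 kg.
Tool frame: the origin (TCP) lies on the centre line of the jaws, within the pads' length; the fingertips stand env.tip_extent ahead of it and the grasp point (between the pads) lies 2 mm behind it (env.tip_extent is the distance from the TCP to the fingertips, in m); z points along the fingers, y is the line along which they close (so a half turn about z gives the same grasp; the last joint's range is limited). The gripper opens to 93 mm and grips with 3 to 60 N. Pads are 15 mm wide; open, the fingers measure 128 mm over their backs; the gripper's body (75 mm by 188 mm) begins 65 mm behind the grasp point.
Start: joints at [-1.286, 0.351, 1.652, -0, 1.139, -0.085], TCP at [0.199, -0.513, 0.236] pointing down, gripper open.
Joint ranges: [-2.75, 2.75], [-0.79, 2.1], [0.01, 2.65], [-1.57, 4.71], [0.07, 3.14], [-2.87, 2.87]. Speed limits (rad/s): [2.22, 2.22, 2.79, 3.14, 3.14, 3.14].

## Interface

Orientations are given as a unit quaternion [w, x, y, z].
In Python, from bench import readout, optics, sign_off, env gives the robot as it stands.
- The arm moves only by the shell command python3 -m inch 'ROWS' [OPENING] [FORCE]. ROWS is a JSON object with one list for each field, all of the same length, 1 to 20, a row being the entries at one place: x, y, z (the shift in shares of 0.6 m (1.0 is 0.6 m)), drx, dry, drz (a rotation vector in parts of the range, where 1.0 means pi rad); each row is the pose to reach, as a shift and turn from the pose commanded when the command began, along the tool's axes at that moment; what a row does not reach only later rows make up. A row lasts 1/10 s, in which the tool goes at most 0.05 m and 0.15 rad, less where a joint would pass 70% of its speed; a pose out of reach is approached as far as the arm can. OPENING is the opening from 0.0 (shut) to 1.0 (fully open), set as the command begins (- or left out keeps the last). The fingers move at their own pace and stop on an object; FORCE is the grip in N (left out, the last holds). Time passes only in rows, so rows that do not move let the fingers close. It prints the time, the measured TCP pose, the force, the opening and the grip force at its end. Shift and turn numbers lie between -1 and 1, and a call with a number outside is refused. Input that does not fit is refused with a message, and nothing moves.
- readout.state(): the state, without advancing time (a new reading comes with each control period).
- optics.grab_frame(name): name is "side" or "top"; returns a dict with "pixels" (420x560x3 uint8, blue, green, red), "z_map" (420x560 float32, m along the optical axis (not along the pixel's ray), 0 where there is no reading), "camera_matrix" (3x3 intrinsics, pixels), "R" (3x3) and "t" (3): a world point X has camera coordinates R X + t. Camera axes: x right, y down, z forward; pixel columns grow to the right and rows downward; lengths in m; the calibration is good to about 2 mm. A picture is of the moment at which its call begins.
- sign_off(): hands the job in; it is judged then, once.
Trained networks look in the newest picture that a camera, given by its name, has taken for a name from the list of things; names that differ only in an ending like _2 or _b are one class to them, and where a whole thing is asked for, a point or a joint stands for the part that bears it (a point fixed in the world has none). Each returns a list of dicts, best first, with "p" (0 to 1); they miss things now and then, are a little off and sometimes report something else, mostly with a low value. They report only what shows in the picture. A call takes as long as a camera call. They do not tell look-alikes from the thing itself.
- optics.search_frame(camera, target): "pixel" ([column, row] in pixels, amid what is visible of it).
- optics.cut_out(camera, target): "mask" (420x560 bool, what is visible of it) and "pixel" ([column, row] in pixels, amid what is visible of it).
The state is a dict: "t": time; "q": joint angles; "joint_velocities": joint speeds; "effort": joint torques, N m; "tool_pos": TCP position; "tool_rot": TCP orientation; "wrist_force": force on the tool from outside, world axes, zero at the start; "wrist_torque": the same for the moment, N m; "grip_width": opening from 0.0 (shut) to 1.0 (fully open); "finger_force": force on a finger pad.
Only numpy, scipy, OpenCV 4.12 (cv2) and the standard library are available. Lean on these libraries where they do the work, as an engineer would, in place of code of your own. Each camera call takes 0.05 s, during which the arm holds its last target. There are 200 camera calls.

## Task

Hang the three washed strainers from the drying rack on the one rod of the hook post, nested inside each other with their rounded bowls towards the post: the largest first, then the medium, then the small one. Ease each eye past the sprung red keeper and slide it gently back until it stops, so that in the end all three sit close together behind the keeper and it has sprung up again in front of the small one. Feel for the stop rather than forcing the rod (the keeper needs a light push, the rod should never get more than 25 N), and leave the other things on the bench as they are.

Things in the scene. Friction and masses are not known exactly. Their poses are not given: they have to be found in the camera images.
- large: Large strainer, 120 mm across, steel bowl, blue rim and handle. Origin: centre of the rim circle. z is up along the handle, hollow side faces -x, bowl bulges 36 mm to +x; rim 6 mm thick; a lug 9 mm below it. Handle: flat bar 24 mm wide (y), 8 mm thick (x), from the rim to z = 114 mm. Grip its width at z = 92 mm: the rod then passes between the fingers. 75 to 225 g.
- large_eye (a point): Centre of the large strainer's eye, at z = 122 mm in its frame, 208 mm above the bench in the rack: a round hub with its hole along x, 20 mm outside, 16 mm long (8 mm to either side), hole 13 mm.
- medium: Medium strainer, 100 mm across, steel bowl, orange rim and handle. Origin: centre of the rim circle. z is up along the handle, hollow side faces -x, bowl bulges 36 mm to +x; rim 6 mm thick; a lug 9 mm below it. Handle: flat bar 24 mm wide (y), 8 mm thick (x), from the rim to z = 114 mm. Grip its width at z = 92 mm: the rod then passes between the fingers. 75 to 225 g.
- medium_eye (a point): Centre of the medium strainer's eye, at z = 122 mm in its frame, 197 mm above the bench in the rack: a round hub with its hole along x, 20 mm outside, 16 mm long (8 mm to either side), hole 13 mm.
- small: Small strainer, 80 mm across, steel bowl, purple rim and handle. Origin: centre of the rim circle. z is up along the handle, hollow side faces -x, bowl bulges 36 mm to +x; rim 6 mm thick; a lug 9 mm below it. Handle: flat bar 24 mm wide (y), 8 mm thick (x), from the rim to z = 114 mm. Grip its width at z = 92 mm: the rod then passes between the fingers. 75 to 225 g.
- small_eye (a point): Centre of the small strainer's eye, at z = 122 mm in its frame, 183 mm above the bench in the rack: a round hub with its hole along x, 20 mm outside, 16 mm long (8 mm to either side), hole 13 mm.
- rack: Fixed wooden drying rack, 210 x 110 mm, 95 mm high, origin under its middle. The strainers stand upright at x = -62, 0, +62 mm in its frame (any in any place), rims on two rails, bowls bulging to its +x against a panel (56 mm wide, top at 95 mm), leaning with 1 to 2 mm play, short dowels (51 mm high) on the -x side. Lift straight up, by 80 mm or more.
- hook_root (a point): Where the level round rod leaves the front of the clamp head, on its axis, 235 mm above the bench; the rod runs along this frame's -x. Steel, 7 mm thick, rounded end. It is clamped to stand out differently each time, which is not measured: the outer face of its brass stop collar (18 mm across) lies 38 to 68 mm from here. An eye at rest has its centre 3 mm below the axis.
- post: Fixed hook post with rod, collar and keeper: 180 x 90 mm steel foot (8 mm thick), origin under its middle, 22 mm square upright at x = +75 mm, head's front at +60 mm, its top at 251 mm; rod towards -x. Outwards from the collar's face: the eyes come to rest with centres at 8, 24 and 40 mm (the hubs fill 48 mm), the keeper's free end is at 51 mm, its pivot at 71 mm, the rod's end at 75 mm.
- keeper (a joint): Red sprung tongue on top of the rod near its end: 0 rad = up, its inner end about 9 mm above the steel; 0.46 rad = pressed flat. An eye pushed along the rod towards the post presses it down (some 2 to 8 N of push), and it springs up once the eye is past; from the other side it blocks. Rod, collar and clamp are rigid.
- water_cup: White plastic water cup, 72 mm wide at the rim, 75 mm high, origin under its centre. Leave alone.
- paint_jar: Yellow paint jar with white lid, 60 mm wide, 65 mm high, origin under its centre. Leave alone.
- paint_bottle: Green paint bottle, 48 mm wide, 130 mm high, origin under its centre. Leave alone.
Not all that is in view belongs to the job. What is shaped like the large but pink or yellow is not meant.

How it is judged:
By the outcome, as a careful person would: the job done as asked, in the order asked, and still so for the second after the job is handed in, with the robot touching nothing.
It also fails if it takes over 72 s, if anything falls off the work surface, if the arm or the gripper's body presses on something with over 40 N, if the wrist force passes 120 N, or if a joint passes its speed limit or range.

## Working session

There is one attempt and no reset: what is moved stays moved. The work goes in short steps, Python scripts to look and compute and a shell command to move; the robot and the scene stay as the last step left them, time stands still between calls to the robot, and variables do not carry over. Pictures are saved under pics/ and viewed, at most 10 in all, crops included, and the job is handed in when it is done.

```bash
ls; mkdir -p pics
python3 - <<'E'
from bench import readout, optics, env
import cv2,numpy as np
print(env.tip_extent, readout.state())
for c in ("side","top"):
    f=optics.grab_frame(c); cv2.imwrite(f"pics/{c}0.png",f["pixels"])
    np.savez(f"pics/{c}0.npz",**{k:f[k] for k in f})
    print(c,f["camera_matrix"].tolist(),(-f["R"].T@f["t"]).tolist(),f["R"].tolist())
    for n in ("large","medium","small","large_eye","medium_eye","small_eye","hook_root","rack","post","keeper"):
        try: print(n,[(np.round(d["pixel"]).tolist(),round(d["p"],2)) for d in optics.search_frame(c,n)])
        except Exception as e: print(n,e)
E
```

```text
pics
0.017 {'t': 0.0, 'q': array([-1.28559225e+00,  3.51237157e-01,  1.65243170e+00, -5.69891930e-06,
        1.13910515e+00, -8.46358457e-02]), 'joint_velocities': array([-0.00121583,  0.00048863,  0.00100724,  0.00078666, -0.00130204,
        0.00048984]), 'effort': array([ 2.35431420e-03, -4.97311842e+01, -2.85252661e+01,  6.99917623e-02,
        2.57666304e-02, -1.02393085e-04]), 'tool_pos': array([ 0.1987172 , -0.51249169,  0.23509802]), 'tool_rot': array([-5.87453788e-04,  9.82950579e-01,  1.83869001e-01, -6.17109818e-05]), 'wrist_force': array([-0.46108888, -0.67774722,  0.97888144]), 'wrist_torque': array([-0.01468996, -0.00626273,  0.01461301]), 'finger_force': 0.0, 'grip_width': 1.0046540547716294}
side [[469.97196173235227, 0.0, 284.65666615356196], [0.0, 469.97196173235227, 214.63915600948687], [0.0, 0.0, 1.0]] [0.20068174781369724, 0.4097313348057592, 0.7305971504048562] [[-0.6899424109526411, -0.723793609328983, 0.010113390301010996], [-0.513147275919155, 0.47919819257891944, -0.7120737078742952], [0.5105480807775185, -0.4964795094700488, -0.7020318752669084]]
large [([
[... 629 characters left out ...]
686035118858, 0.01303016744385287, 1.1699928252690204] [[-0.0467844346110669, -0.9989020301238672, -0.002439445129439625], [-0.9765570385445276, 0.04625129898377134, -0.2102312246348195], [0.21011322458918416, -0.007453291670834758, -0.9776486492068632]]
large [([383.0, 146.0], 0.88), ([378.0, 268.0], 0.79), ([207.0, 133.0], 0.69)]
medium [([376.0, 238.0], 0.94)]
small [([378.0, 216.0], 0.67)]
large_eye [([204.0, 137.0], 0.67), ([384.0, 145.0], 0.65), ([376.0, 265.0], 0.57)]
medium_eye [([378.0, 242.0], 0.89)]
small_eye [([375.0, 215.0], 0.7)]
hook_root [([187.0, 256.0], 0.97)]
rack [([363.0, 251.0], 0.86)]
post [([186.0, 250.0], 0.74), ([377.0, 266.0], 0.49)]
keeper [([185.0, 253.0], 0.43)]
```

View pics/side0.png

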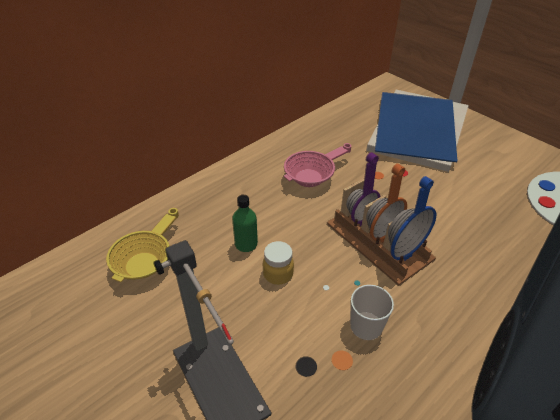

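View pics/top0.png

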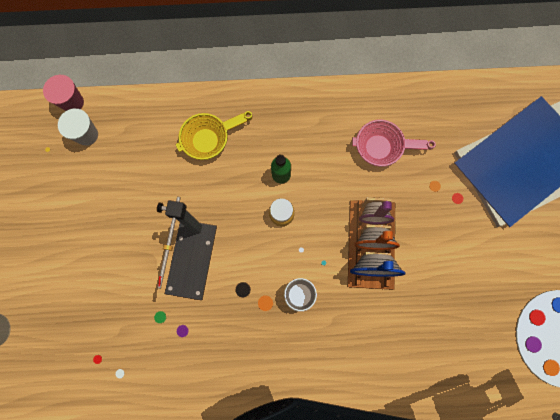

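The side view shows the rack with the small (366,190), medium (391,205) and large (414,226) strainers. The post head is at (182,257), with the rod running to the red keeper at (228,335). The pink and yellow strainers at (311,164) and (138,251) are decoys. In the top view the bowls bulge up-image (+x), and the rod runs from (177,208) to (158,292).

```bash
cat > h.py <<'E'
from bench import readout, optics, env
import numpy as np, cv2
from scipy.spatial.transform import Rotation as Ro
def pts(f,m=None):
    z=f["z_map"]; ok=(z>0) if m is None else (z>0)&m
    v,u=np.nonzero(ok); K=f["camera_matrix"]; d=z[v,u]
    c=np.stack([(u-K[0,2])/K[0,0]*d,(v-K[1,2])/K[1,1]*d,d],1)
    return (c-f["t"])@f["R"], np.stack([u,v],1)
def onz(f,px,z):
    K=f["camera_matrix"]; px=np.atleast_2d(px).astype(float)
    r=np.c_[(px-K[:2,2])/[K[0,0],K[1,1]],np.ones(len(px))]@f["R"]
    o=-f["R"].T@f["t"]; return o+r*((z-o[2])/r[:,2])[:,None]
def proj(f,X):
    c=np.atleast_2d(X)@f["R"].T+f["t"]; K=f["camera_matrix"]
    return c[:,:2]/c[:,2:]*[K[0,0],K[1,1]]+K[:2,2]
def hsv(f): return cv2.cvtColor(f["pixels"],cv2.COLOR_BGR2HSV)
HUE={"large":(105,122),"medium":(4,14),"small":(128,150)}
def handle(f,n,box):
    "world points of coloured parts within box ((x0,x1),(y0,y1),(z0,z1))"
    h=hsv(f); m=(h[...,0]>=HUE[n][0])&(h[...,0]<=HUE[n][1])&(h[...,1]>110)
    p,u=pts(f,m); b=np.array(box); k=((p>b[:,0])&(p<b[:,1])).all(1); return p[k],u[k]
E
python3 - <<'E'
from h import *
np.set_printoptions(precision=4,suppress=True)
F={c:dict(np.load(f"pics/{c}0.npz")) for c in("side","top")}
for c,f in F.items():
    p,u=pts(f); h=hsv(f)
    # rod region
    k=(p[:,2]>.215)&(p[:,2]<.262)&(p[:,1]>.1)&(p[:,1]<.4)&(p[:,0]>.25)&(p[:,0]<.75)
    q=p[k];hh=h[u[k][:,1],u[k][:,0]]
    print(c,"rod region",len(q),q.min(0),q.max(0))
    o=np.argsort(q[:,0])
    for b in np.arange(q[:,0].min(),q[:,0].max(),.012):
        s=(q[:,0]>=b)&(q[:,0]<b+.012)
        if s.sum(): print(np.r_[s.sum(),q[s].mean(0),np.ptp(q[s][:,1]),q[s][:,2].max(),np.median(hh[s],0)])
    for n in("large","medium","small"):
        a,_=handle(f,n,((.3,.75),(-.35,-.05),(.1,.25)))
        print(n,len(a))
        for z in np.arange(.1,.23,.01):
            s=(a[:,2]>=z)&(a[:,2]<z+.01)
            if s.sum()>2: print(np.r_[s.sum(),a[s].mean(0),a[s].min(0)[:2],a[s].max(0)[:2]])
E
```

```text
side rod region 1497 [0.4477 0.2046 0.2151] [0.6224 0.2583 0.2544]
[ 68.       0.4534   0.2528   0.2393   0.0086   0.2452  10.      57.5
 132.    ]
[ 56.       0.4652   0.251    0.2427   0.006    0.2495   4.     138.
 126.    ]
[ 45.       0.4783   0.2478   0.2387   0.0078   0.2413  14.      36.
 141.    ]
[ 49.       0.4895   0.2453   0.2388   0.0081   0.241   14.      35.
 140.    ]
[ 49.       0.5015   0.2425   0.2387   0.0083   0.2411  15.      36.
 142.    ]
[ 69.       0.5153   0.2378   0.2386   0.0148   0.2445  16.      39.
 124.    ]
[121.       0.5234   0.2395   0.2408   0.018    0.2465  17.     136.
 139.    ]
[ 39.       0.5382   0.2345   0.2386   0.0085   0.241   14.      35.
 141.    ]
[ 42.       0.5495   0.2322   0.2389   0.0083   0.2409  14.5     34.
 143.    ]
[ 41.       0.5616   0.2299   0.2388   0.0079   0.242   14.      34.
 139.    ]
[ 50.       0.5751   0.224    0.2383   0.0192   0.2505  14.5     33.5
 128.5   ]
[429.       0.5845   0.2252   0.2413   0.033    0.2544  15.      15.
  38.    ]
[312.       0.5979   0.2342   0.2464   0.0537   0.254   15.      18.
  
[... 4494 characters left out ...]
 0.5212 -0.2357  0.5351 -0.1505]
[47.      0.5288 -0.1911  0.1158  0.5224 -0.2268  0.5343 -0.1557]
[15.      0.5276 -0.1902  0.1222  0.5241 -0.2125  0.5303 -0.1736]
[13.      0.5265 -0.1906  0.1349  0.5248 -0.203   0.532  -0.1816]
[13.      0.5271 -0.1895  0.1464  0.5252 -0.2021  0.5328 -0.1816]
[11.      0.5273 -0.1898  0.1566  0.5252 -0.2005  0.5312 -0.1819]
[ 8.      0.5277 -0.1887  0.1643  0.5257 -0.2019  0.5318 -0.1821]
[ 7.      0.5381 -0.1865  0.1758  0.5284 -0.206   0.5859 -0.1816]
[11.      0.5418 -0.1888  0.1871  0.5241 -0.2083  0.6033 -0.1818]
[22.      0.5325 -0.1921  0.1955  0.523  -0.2089  0.6    -0.1843]
[67.      0.5312 -0.1933  0.2042  0.5239 -0.203   0.539  -0.1841]
small 0
```

```bash
cat >> h.py <<'E'
def rows(target,yaw,pitch=0.):
    """shift+turn in tool axes from the present pose to TCP target, tool down, tool x at yaw; pitch about tool y"""
    s=readout.state(); q=s["tool_rot"]; R0=Ro.from_quat([q[1],q[2],q[3],q[0]])
    R1=Ro.from_euler("z",yaw)*Ro.from_euler("x",np.pi)*Ro.from_euler("y",pitch)
    d=R0.inv().apply(np.asarray(target)-s["tool_pos"]); r=(R0.inv()*R1).as_rotvec()
    print("t %.2f"%s["t"],"row",np.round(np.r_[d,r],4).tolist(),"dist %.3f ang %.3f"%(np.linalg.norm(d),np.linalg.norm(r)))
E
python3 - <<'E'
from h import *
np.set_printoptions(precision=4,suppress=True)
F={c:dict(np.load(f"pics/{c}0.npz")) for c in("side","top")}
P=np.array([.4783,.2476,.235]); 
for c,f in F.items():
    p,u=pts(f); h=hsv(f)[u[:,1],u[:,0]]
    a=-.2105; ex=np.array([np.cos(a),np.sin(a),0]); ey=np.array([-np.sin(a),np.cos(a),0])
    L=(p-P)@ex; W=(p-P)@ey; H=p[:,2]-.235
    k=(abs(W)<.012)&(abs(H)<.016)&(L>-.06)&(L<.12)
    for b in np.arange(-.042,.12,.004):
        s=k&(L>=b)&(L<b+.004)
        if s.sum() and (b<0 or .03<b<.06 or b>.085): print(c,round(b,3),s.sum(),"W %.4f %.4f H %.4f %.4f"%(W[s].min(),W[s].max(),H[s].min(),H[s].max()),np.median(h[s],0))
    s=k&(h[:,1]>110)&(h[:,0]>12)&(h[:,0]<24)&(L>.02)&(L<.08); print("brass",s.sum(),np.percentile(L[s],[0,3,10,90,97,100]),W[s].mean())
    s=k&(L>-.005)&(L<.03); print("line",np.polyfit(L[s],W[s],1), (W[s].min()+W[s].max())/2)
    s=k&(L<.0); print("tip L",np.sort(L[s])[:6])
    a=-.11; ex=np.array([np.cos(a),np.sin(a),0]); ey=np.array([-np.sin(a),np.cos(a),0])
    for n,z,(x,y) in(("large",.208,(.470,-.186)),("medium",.197,(.532,-.193)),("small",.183,(.594,-.198))):
        k=(abs(p[:,0]-x)<.02)&(abs(p[:,1]-y)<.02)&(p[:,2]>z+.004)&(p[:,2]<z+.014)
        q=p[k]-[x,y,0]; l=q@ex; w=q@ey
        mid=np.array([np.percentile(v,[2,98]).mean() for v in(l,w)]); print(n,k.sum(),"eye",np.array([x,y])+mid[0]*ex[:2]+mid[1]*ey[:2],np.ptp(l),np.ptp(w),p[k][:,2].max())
        k=(abs(p[:,0]-x)<.02)&(abs(p[:,1]-y)<.02)&(p[:,2]>z-.05)&(p[:,2]<z-.012)
        q=p[k]-[x,y,0]; l=q@ex; w=q@ey
        m=w<.007; print("  handle w %.4f..%.4f"%tuple(np.percentile(w,[2,98])),"face l=",np.polyfit(p[k][m][:,2]-z+.03,l[m],1),"yaw face",np.polyfit(w[m],l[m],1)[0])
E
```

```text
side -0.034 11 W -0.0018 0.0033 H -0.0006 0.0055 [14. 32. 92.]
side -0.03 18 W -0.0038 0.0022 H 0.0008 0.0058 [ 13.   42.5 135. ]
side -0.026 22 W -0.0032 0.0025 H 0.0005 0.0079 [  1.  154.5 137. ]
side -0.022 23 W -0.0037 0.0027 H -0.0006 0.0102 [  1. 157. 133.]
side -0.018 19 W -0.0027 0.0026 H 0.0013 0.0120 [  2. 172. 147.]
side -0.014 24 W -0.0021 0.0029 H -0.0008 0.0145 [  4. 133. 113.]
side -0.01 10 W -0.0015 0.0027 H 0.0018 0.0137 [ 13.   38.  116.5]
side -0.006 11 W -0.0026 0.0028 H 0.0020 0.0063 [ 15.  35. 141.]
side -0.002 16 W -0.0038 0.0028 H 0.0004 0.0050 [ 14.   36.  139.5]
side 0.034 17 W -0.0034 0.0028 H 0.0008 0.0059 [ 15.  36. 136.]
side 0.038 15 W -0.0053 0.0027 H 0.0006 0.0079 [ 15.  36. 126.]
side 0.042 95 W -0.0097 0.0083 H -0.0072 0.0111 [ 17. 135.  96.]
side 0.046 32 W -0.0074 0.0086 H 0.0024 0.0115 [ 17. 139. 174.]
side 0.05 14 W -0.0088 0.0082 H 0.0013 0.0100 [ 17.  127.5 156. ]
side 0.054 8 W -0.0033 0.0025 H 0.0022 0.0059 [ 16.   35.5 146.5]
side 0.058 15 W -0.0041 0.0029 H 0.0014 0.0060 [ 15.  34. 141.]
side 0.086 14 W -0.0038 0.0028 H 0.0008 0.0070 [ 14.
[... 2810 characters left out ...]
.]
brass 38 [0.0247 0.0411 0.0412 0.0481 0.0487 0.0496] -0.0011781398963917628
line [ 0.0084 -0.0002] 0.0003038339779458247
tip L [-0.033  -0.0315 -0.0312 -0.0309 -0.0297 -0.0294]
large 71 eye [ 0.471  -0.1873] 0.015393753066764854 0.01781754141050213 0.21945499464698132
  handle w -0.0092..0.0106 face l= [ 0.0451 -0.0042] yaw face 0.047912966950206456
medium 64 eye [ 0.5312 -0.194 ] 0.01540148869690762 0.0161379300499332 0.208346319568616
  handle w -0.0107..0.0112 face l= [ 0.0569 -0.005 ] yaw face 1.2002602704957509e-05
small 68 eye [ 0.5948 -0.2005] 0.0163057771422398 0.0171990429035095 0.19560501944635045
  handle w -0.0116..0.0099 face l= [ 0.0482 -0.0043] yaw face 0.026447685162217245
```

```bash
python3 -c "
from h import *
rows([.469,-.186,.262],-.11,0)"
```

```text
t 1.10 row [0.37, -0.207, -0.0264, 0.0, 0.0, 0.4798] dist 0.425 ang 0.480
```

Units first: shifts go in shares of 0.6 m and turns go in shares of pi rad. So 0.371 m is 0.6183, -0.2075 m is -0.3458, 0.48 rad is 0.1528.

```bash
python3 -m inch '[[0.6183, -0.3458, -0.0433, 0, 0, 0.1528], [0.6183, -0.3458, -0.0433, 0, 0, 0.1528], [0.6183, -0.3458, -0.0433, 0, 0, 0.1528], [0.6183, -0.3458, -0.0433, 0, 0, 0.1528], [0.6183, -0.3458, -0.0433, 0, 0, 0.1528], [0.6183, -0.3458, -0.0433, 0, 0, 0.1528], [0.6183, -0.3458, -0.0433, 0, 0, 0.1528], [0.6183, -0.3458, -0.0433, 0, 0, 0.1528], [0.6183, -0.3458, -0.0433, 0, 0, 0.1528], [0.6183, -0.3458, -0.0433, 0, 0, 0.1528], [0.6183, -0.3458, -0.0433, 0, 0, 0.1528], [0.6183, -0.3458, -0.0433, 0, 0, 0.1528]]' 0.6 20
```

```text
refused: ROWS must be an object with one list for each field. Nothing was moved.
```

Nothing moved. I misread the format; it is an object with one list for each field. Resending.

```bash
python3 -m inch '{"x": [0.6183, 0.6183, 0.6183, 0.6183, 0.6183, 0.6183, 0.6183, 0.6183, 0.6183, 0.6183, 0.6183, 0.6183], "y": [-0.3458, -0.3458, -0.3458, -0.3458, -0.3458, -0.3458, -0.3458, -0.3458, -0.3458, -0.3458, -0.3458, -0.3458], "z": [-0.0433, -0.0433, -0.0433, -0.0433, -0.0433, -0.0433, -0.0433, -0.0433, -0.0433, -0.0433, -0.0433, -0.0433], "drx": [0, 0, 0, 0, 0, 0, 0, 0, 0, 0, 0, 0], "dry": [0, 0, 0, 0, 0, 0, 0, 0, 0, 0, 0, 0], "drz": [0.1528, 0.1528, 0.1528, 0.1528, 0.1528, 0.1528, 0.1528, 0.1528, 0.1528, 0.1528, 0.1528, 0.1528]}' 0.6 20; python3 -c "
from h import *
rows([.470,-.187,.176],-.11,0);print(readout.state()['wrist_force'])"
```

```text
t: 2.3
tool_pos: [0.4691, -0.1859, 0.2615]
tool_rot: [0.0, 0.998, -0.055, -0.0]
wrist_force: [0.1, -0.4, 0.3]
grip_width: 0.601
finger_force: 0.0
t 2.30 row [0.001, 0.0009, 0.0855, 0.0001, 0.0004, -0.001] dist 0.086 ang 0.001
[ 0.0769427  -0.40122799  0.3214989 ]
```

Converted, 0.0855 m is 0.1425, 0.045 m is 0.075.

```bash
python3 -m inch '{"x": [0.0017, 0.0017, 0.0017, 0.0017], "y": [0.0017, 0.0017, 0.0017, 0.0017], "z": [0.075, 0.1425, 0.1425, 0.1425], "drx": [0, 0, 0, 0], "dry": [0, 0, 0, 0], "drz": [0, 0, 0, 0]}' && python3 -m inch '{"x": [0, 0, 0, 0, 0], "y": [0, 0, 0, 0, 0], "z": [0, 0, 0, 0, 0], "drx": [0, 0, 0, 0, 0], "dry": [0, 0, 0, 0, 0], "drz": [0, 0, 0, 0, 0]}' 0 45; python3 -c "
from h import *
rows([.470,-.187,.176],-.11,0);print(readout.state()['wrist_force'])"
```

```text
t: 2.7
tool_pos: [0.4704, -0.1872, 0.1769]
tool_rot: [-0.0, 0.998, -0.056, -0.0]
wrist_force: [-0.2, -0.6, -0.0]
grip_width: 0.599
finger_force: 0.0
t: 3.2
tool_pos: [0.4708, -0.1866, 0.1766]
tool_rot: [0.0, 0.998, -0.055, 0.0]
wrist_force: [-0.3, -0.3, 4.1]
grip_width: 0.258
finger_force: 44.9
t 3.20 row [-0.0008, 0.0005, 0.0006, 0.0008, -0.0008, 0.0001] dist 0.001 ang 0.001
[-0.28186352 -0.27057844  4.09157457]
```

Converted, -0.1 m is -0.1667, -0.07 m is -0.1167.

```bash
python3 -m inch '{"x": [0, 0, 0, 0], "y": [0, 0, 0, 0], "z": [-0.05, -0.1167, -0.1667, -0.1667], "drx": [0, 0, 0, 0], "dry": [0, 0, 0, 0], "drz": [0, 0, 0, 0]}' && python3 -c "
from h import *
rows([.3874,.267,.278],-.2105,.035)"
```

```text
t: 3.6
tool_pos: [0.4719, -0.1869, 0.2799]
tool_rot: [0.001, 0.998, -0.055, 0.003]
wrist_force: [0.5, -0.5, -1.6]
grip_width: 0.252
finger_force: 45.0
t 3.60 row [-0.1338, -0.4419, 0.0001, 0.0001, 0.0289, 0.1005] dist 0.462 ang 0.105
```

Converted, -0.442 m is -0.7367, -0.134 m is -0.2233, 0.1 rad is 0.0318.

```bash
python3 -m inch '{"x": [-0.2233, -0.2233, -0.2233, -0.2233, -0.2233, -0.2233, -0.2233, -0.2233, -0.2233, -0.2233, -0.2233, -0.2233], "y": [-0.7367, -0.7367, -0.7367, -0.7367, -0.7367, -0.7367, -0.7367, -0.7367, -0.7367, -0.7367, -0.7367, -0.7367], "z": [0, 0, 0, 0, 0, 0, 0, 0, 0, 0, 0, 0], "drx": [0, 0, 0, 0, 0, 0, 0, 0, 0, 0, 0, 0], "dry": [0.0105, 0.0105, 0.0105, 0.0105, 0.0105, 0.0105, 0.0105, 0.0105, 0.0105, 0.0105, 0.0105, 0.0105], "drz": [0.0318, 0.0318, 0.0318, 0.0318, 0.0318, 0.0318, 0.0318, 0.0318, 0.0318, 0.0318, 0.0318, 0.0318]}' && python3 -c "
from h import *
rows([.3874,.267,.2035],-.2105,.035)"
```

```text
t: 4.8
tool_pos: [0.3859, 0.2669, 0.2754]
tool_rot: [0.001, 0.994, -0.105, 0.016]
wrist_force: [-1.1, -0.2, -1.3]
grip_width: 0.258
finger_force: 45.0
t 4.80 row [-0.0009, -0.0004, 0.0719, -0.0005, 0.003, 0.0005] dist 0.072 ang 0.003
```

Converted, 0.072 m is 0.12, -0.001 m is -0.0017, 0.003 rad is 0.001.

```bash
python3 -m inch '{"x": [0, -0.0017, -0.0017, -0.0017], "y": [0, 0, 0, 0], "z": [0.0667, 0.12, 0.12, 0.12], "drx": [0, 0, 0, 0], "dry": [0, 0.001, 0.001, 0.001], "drz": [0, 0, 0, 0]}'
cat > look.py <<'E'
import sys
from h import *
np.set_printoptions(precision=4,suppress=True)
n=sys.argv[1]; i=sys.argv[2]
P=np.array([.4783,.2476,.235]); a=-.2105; A=Ro.from_euler("z",a).as_matrix()
t=readout.state()["tool_pos"]; print("tool in rod frame",(t-P)@A, "force",readout.state()["wrist_force"]@A)
for c in("side","top"):
    f=optics.grab_frame(c); cv2.imwrite(f"pics/{c}{i}.png",f["pixels"])
    p,u=handle(f,n,((.2,.75),(.1,.4),(.12,.30))); q=(p-P)@A
    k=(abs(q[:,0]-(t-P)[:]@A[:,0])<.025)&(abs(q[:,1])<.03); q=q[k]
    e=q[(q[:,2]>-.01)]; s=q[(q[:,2]<-.012)&(q[:,2]>-.06)]
    for nm,x in(("eye",e),("handle",s)):
        if len(x)>5: print(c,nm,len(x),"L %.4f %.4f W %.4f %.4f H %.4f %.4f"%tuple(np.percentile(x,[2,98],axis=0).T.ravel()),"slope L/H",np.polyfit(x[:,2],x[:,0],1)[0])
E
python3 look.py large 1
```

```text
t: 5.2
tool_pos: [0.3879, 0.2666, 0.2048]
tool_rot: [0.001, 0.994, -0.106, 0.018]
wrist_force: [-0.4, 0.4, -1.2]
grip_width: 0.26
finger_force: 45.0
tool in rod frame [-0.0924 -0.0003 -0.0302] force [-0.4733  0.3044 -1.2192]
side eye 51 L -0.1003 -0.0925 W -0.0097 0.0019 H 0.0053 0.0132 slope L/H -0.49055985060152457
side handle 149 L -0.0967 -0.0951 W -0.0128 0.0087 H -0.0594 -0.0225 slope L/H 0.000503430278088489
```

```bash
python3 -c "
import cv2,numpy as np
a=cv2.imread('pics/side1.png')[190:370,150:350];b=cv2.imread('pics/top1.png')[180:330,80:280]
a=cv2.resize(a,None,fx=2,fy=2,interpolation=2);b=cv2.resize(b,None,fx=2,fy=2,interpolation=2)
b=cv2.copyMakeBorder(b,0,a.shape[0]-b.shape[0],0,0,0)
cv2.imwrite('pics/c1.png',np.hstack([a,b]))"
```

```text
(no output)
```

View pics/c1.png

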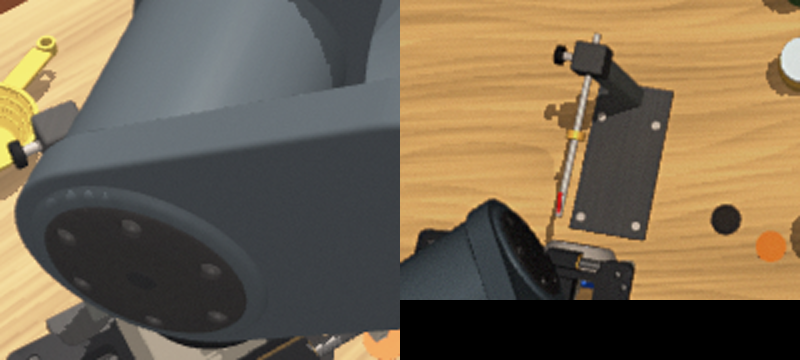

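Converted, 0.06 m is 0.1, 0.035 m is 0.0583.

```bash
python3 -m inch '{"x": [0.025, 0.05, 0.0583, 0.0667, 0.075, 0.0833, 0.0917, 0.1], "y": [0, 0, 0, 0, 0, 0, 0, 0], "z": [0.0017, 0.0025, 0.003, 0.0033, 0.0033, 0.004, 0.0043, 0.0047], "drx": [0, 0, 0, 0, 0, 0, 0, 0], "dry": [0, 0, 0, 0, 0, 0, 0, 0], "drz": [0, 0, 0, 0, 0, 0, 0, 0]}'
cat > st.py <<'E'
from h import *
np.set_printoptions(precision=4,suppress=True)
P=np.array([.4783,.2476,.235]); A=Ro.from_euler("z",-.2105).as_matrix(); s=readout.state()
print("t %.1f"%s["t"],"rod frame LWH",(s["tool_pos"]-P)@A,"F",s["wrist_force"]@A,"M",s["wrist_torque"]@A)
q=s["tool_rot"];print("euler",((Ro.from_euler("z",-.2105)*Ro.from_euler("x",np.pi)).inv()*Ro.from_quat([q[1],q[2],q[3],q[0]])).as_rotvec())
E
python3 st.py
```

```text
t: 6.1
tool_pos: [0.4465, 0.255, 0.2035]
tool_rot: [0.001, 0.994, -0.105, 0.018]
wrist_force: [-0.0, 0.7, -1.1]
grip_width: 0.251
finger_force: 45.0
t 6.1 rod frame LWH [-0.0327  0.0006 -0.0315] F [-0.1651  0.7073 -1.0911] M [ 0.07    0.0648 -0.0037]
euler [ 0.0016  0.0359 -0.0004]
```

Converted, 0.012 m is 0.02, 0.008 m is 0.0133.

```bash
python3 -m inch '{"x": [0.0067, 0.0133, 0.02], "y": [0, 0, 0], "z": [0.0002, 0.0005, 0.0007], "drx": [0, 0, 0], "dry": [0, 0, 0], "drz": [0, 0, 0]}'  && python3 st.py && python3 -m inch '{"x": [0.0067, 0.0117, 0.0167], "y": [0, 0, 0], "z": [0.0002, 0.0005, 0.0007], "drx": [0, 0, 0], "dry": [0, 0, 0], "drz": [0, 0, 0]}'  && python3 st.py
```

```text
t: 6.4
tool_pos: [0.458, 0.2526, 0.2037]
tool_rot: [0.001, 0.994, -0.105, 0.018]
wrist_force: [-2.1, 1.1, 1.0]
grip_width: 0.259
finger_force: 45.0
t 6.4 rod frame LWH [-0.0208  0.0006 -0.0313] F [-2.3142  0.5947  1.0058] M [0.0865 0.4253 0.0345]
euler [ 0.0018  0.0358 -0.0004]
t: 6.7
tool_pos: [0.4681, 0.2504, 0.2036]
tool_rot: [0.001, 0.994, -0.105, 0.018]
wrist_force: [-2.0, 0.8, 0.3]
grip_width: 0.251
finger_force: 45.0
t 6.7 rod frame LWH [-0.0106  0.0006 -0.0314] F [-2.1141  0.3687  0.2544] M [-0.0169  0.2667 -0.0023]
euler [ 0.0018  0.0363 -0.0002]
```

Converted, 0.037 m is 0.0617, 0.025 m is 0.0417.

```bash
python3 -m inch '{"x": [0.0067, 0.0133, 0.02, 0.0267, 0.0333, 0.0417, 0.05, 0.0567, 0.0617], "y": [0, 0, 0, 0, 0, 0, 0, 0, 0], "z": [0.0002, 0.0005, 0.0007, 0.0008, 0.0012, 0.0015, 0.0017, 0.002, 0.0022], "drx": [0, 0, 0, 0, 0, 0, 0, 0, 0], "dry": [0, 0, 0, 0, 0, 0, 0, 0, 0], "drz": [0, 0, 0, 0, 0, 0, 0, 0, 0]}' && python3 st.py
```

```text
t: 7.6
tool_pos: [0.5043, 0.2426, 0.2035]
tool_rot: [0.001, 0.994, -0.105, 0.018]
wrist_force: [-0.8, 0.3, -1.9]
grip_width: 0.253
finger_force: 45.0
t 7.6 rod frame LWH [ 0.0264  0.0005 -0.0315] F [-0.8456  0.0814 -1.8834] M [0.0588 0.0956 0.0229]
euler [ 0.0016  0.0359 -0.0002]
```

Converted, 0.005 m is 0.0083, 0.004 m is 0.0067.

```bash
python3 -m inch '{"x": [0.0033, 0.005, 0.0067, 0.0083], "y": [0, 0, 0, 0], "z": [0, 0, 0, 0], "drx": [0, 0, 0, 0], "dry": [0, 0, 0, 0], "drz": [0, 0, 0, 0]}' >/dev/null&& python3 st.py; python3 -m inch '{"x": [0.0008, 0.0017], "y": [0, 0], "z": [0, 0], "drx": [0, 0], "dry": [0, 0], "drz": [0, 0]}'>/dev/null && python3 st.py;  python3 -m inch '{"x": [0.0008, 0.0017], "y": [0, 0], "z": [0, 0], "drx": [0, 0], "dry": [0, 0], "drz": [0, 0]}'>/dev/null && python3 st.py
```

```text
t 8.0 rod frame LWH [ 0.031   0.0005 -0.0313] F [ 0.053  -0.0929 -1.8048] M [ 0.0176  0.0467 -0.0532]
euler [ 0.0016  0.0359 -0.0003]
t 8.2 rod frame LWH [ 0.032   0.0006 -0.0313] F [-0.4706 -0.3563 -2.1721] M [ 0.0367  0.0503 -0.014 ]
euler [ 0.0017  0.0359 -0.0004]
t 8.4 rod frame LWH [ 0.0331  0.0005 -0.0312] F [ 0.52    0.1468 -1.6514] M [0.0573 0.0759 0.0375]
euler [ 0.0016  0.0359 -0.0003]
```

Converted, 0.001 m is 0.0017, 0.0005 m is 0.0008.

```bash
python3 -m inch '{"x": [0.0008, 0.0017], "y": [0, 0], "z": [0, 0], "drx": [0, 0], "dry": [0, 0], "drz": [0, 0]}' >/dev/null&& python3 st.py; python3 -m inch '{"x": [0.0008, 0.0017], "y": [0, 0], "z": [0, 0], "drx": [0, 0], "dry": [0, 0], "drz": [0, 0]}'>/dev/null && python3 st.py
```

```text
t 8.6 rod frame LWH [ 0.0341  0.0006 -0.0312] F [-0.0124 -0.3255 -2.4344] M [0.1207 0.0913 0.0138]
euler [ 0.0016  0.0359 -0.0003]
t 8.8 rod frame LWH [ 0.0347  0.0005 -0.0312] F [-5.0639 -1.1416  1.1027] M [0.0486 0.7921 0.0415]
euler [ 0.0015  0.035  -0.0003]
```

Converted, 0.003 m is 0.005, -0.0005 m is -0.0008.

```bash
python3 -m inch '{"x": [-0.0008, -0.0008, -0.0008, -0.0008], "y": [0, 0, 0, 0], "z": [0.0017, 0.0033, 0.005, 0.005], "drx": [0, 0, 0, 0], "dry": [0, 0, 0, 0], "drz": [0, 0, 0, 0]}' >/dev/null&& python3 st.py; python3 -m inch '{"x": [0, 0, 0, 0], "y": [0, 0, 0, 0], "z": [0, 0, 0, 0], "drx": [0, 0, 0, 0], "dry": [0, 0, 0, 0], "drz": [0, 0, 0, 0]}' 0.6 && python3 st.py
```

```text
t 9.2 rod frame LWH [ 0.0346  0.0006 -0.0341] F [-1.6728 -0.6121  0.7862] M [0.0493 0.3546 0.0212]
euler [ 0.0017  0.0359 -0.0003]
t: 9.6
tool_pos: [0.5124, 0.2409, 0.2008]
tool_rot: [0.001, 0.994, -0.105, 0.018]
wrist_force: [-0.3, 0.7, -0.3]
grip_width: 0.548
finger_force: 0.0
t 9.6 rod frame LWH [ 0.0347  0.0006 -0.0342] F [-0.4211  0.61   -0.3113] M [0.0671 0.0737 0.0127]
euler [ 0.0018  0.0362 -0.0003]
```

Up, then to above the medium (TCP z 0.262).

Converted, -0.09 m is -0.15, -0.08 m is -0.1333.

```bash
python3 -m inch '{"x": [0, 0, 0], "y": [0, 0, 0], "z": [-0.0667, -0.1333, -0.15], "drx": [0, 0, 0], "dry": [0, 0, 0], "drz": [0, 0, 0]}' >/dev/null&& python3 -c "
from h import *
rows([.5305,-.193,.262],-.11,0)"
```

```text
t 9.90 row [0.1091, 0.4213, 0.0355, -0.003, -0.0415, -0.1002] dist 0.437 ang 0.108
```

Converted, 0.4215 m is 0.7025, 0.109 m is 0.1817, -0.1 rad is -0.0318.

```bash
python3 -m inch '{"x": [0.1817, 0.1817, 0.1817, 0.1817, 0.1817, 0.1817, 0.1817, 0.1817, 0.1817, 0.1817, 0.1817, 0.1817], "y": [0.7025, 0.7025, 0.7025, 0.7025, 0.7025, 0.7025, 0.7025, 0.7025, 0.7025, 0.7025, 0.7025, 0.7025], "z": [0.0583, 0.0583, 0.0583, 0.0583, 0.0583, 0.0583, 0.0583, 0.0583, 0.0583, 0.0583, 0.0583, 0.0583], "drx": [0, 0, 0, 0, 0, 0, 0, 0, 0, 0, 0, 0], "dry": [-0.0115, -0.0115, -0.0115, -0.0115, -0.0115, -0.0115, -0.0115, -0.0115, -0.0115, -0.0115, -0.0115, -0.0115], "drz": [-0.0318, -0.0318, -0.0318, -0.0318, -0.0318, -0.0318, -0.0318, -0.0318, -0.0318, -0.0318, -0.0318, -0.0318]}' >/dev/null
python3 - <<'E'
from h import *
rows([.5305,-.193,.1655],-.11,0)
np.set_printoptions(precision=4,suppress=True)
P=np.array([.4783,.2476,.235]); A=Ro.from_euler("z",-.2105).as_matrix()
W={}
for c in("side","top"):
    f=optics.grab_frame(c); W[c]=f
    p,u=handle(f,"large",((.4,.65),(.1,.4),(.1,.26))); q=(p-P)@A
    e=q[(q[:,2]>-.01)]; s=q[(q[:,2]<-.012)&(q[:,2]>-.06)]
    for nm,x in(("eye",e),("handle",s)):
        if len(x)>5: print(c,nm,len(x),"L %.4f %.4f W %.4f %.4f H %.4f %.4f"%tuple(np.percentile(x,[2,98],axis=0).T.ravel()),"slope",np.polyfit(x[:,2],x[:,0],1)[0])
    for n,x,y,z in(("medium",.532,-.193,.197),("small",.595,-.2,.183)):
        p,u=handle(f,n,((x-.02,x+.02),(y-.02,y+.02),(z-.05,z+.02)))
        if len(p): print(c,n,len(p),np.percentile(p,[2,98],axis=0).ravel())
a=W["side"]["pixels"][180:400,100:320]; b=W["top"]["pixels"][180:320,100:300]
a=cv2.resize(a,None,fx=1.8,fy=1.8,interpolation=2); b=cv2.resize(b,None,fx=1.9,fy=1.9,interpolation=2)
cv2.imwrite("pics/c2.png",np.hstack([a,cv2.copyMakeBorder(b,0,a.shape[0]-b.shape[0],0,0,0)]))
E
```

```text
t 11.10 row [0.0017, 0.0, 0.0933, -0.0002, 0.0004, 0.0005] dist 0.093 ang 0.001
side eye 220 L 0.0256 0.0418 W -0.0083 0.0098 H -0.0092 0.0093 slope 0.28926208349570925
side handle 283 L 0.0258 0.0317 W -0.0099 0.0117 H -0.0588 -0.0136 slope 0.08042003200533238
side medium 309 [ 0.5249 -0.2043  0.1488  0.54   -0.1827  0.2074]
side small 241 [ 0.5876 -0.2103  0.1342  0.6006 -0.1892  0.1944]
top eye 87 L 0.0249 0.0399 W -0.0090 0.0091 H -0.0051 0.0087 slope 0.048778240133545314
top handle 36 L 0.0250 0.0322 W -0.0116 0.0051 H -0.0568 -0.0123 slope 0.10302857657447768
```

View pics/c2.png

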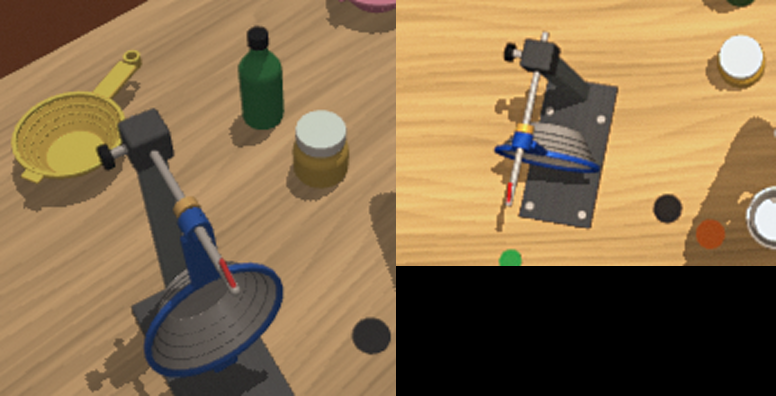

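The large strainer hangs on the rod against the brass collar at (185,208) in the left crop. The keeper is up, and the rim hangs slightly tilted outward, as expected.

Converted, 0.0933 m is 0.1555, 0.0017 m is 0.0028.

```bash
python3 -m inch '{"x": [0.0017, 0.0028, 0.0028, 0.0028], "y": [0, 0, 0, 0], "z": [0.075, 0.15, 0.1555, 0.1555], "drx": [0, 0, 0, 0], "dry": [0, 0, 0, 0], "drz": [0, 0, 0, 0]}' && python3 -m inch '{"x": [0, 0, 0, 0, 0], "y": [0, 0, 0, 0, 0], "z": [0, 0, 0, 0, 0], "drx": [0, 0, 0, 0, 0], "dry": [0, 0, 0, 0, 0], "drz": [0, 0, 0, 0, 0]}' 0 45 && python3 -m inch '{"x": [0, 0, 0, 0], "y": [0, 0, 0, 0], "z": [-0.05, -0.1167, -0.175, -0.175], "drx": [0, 0, 0, 0], "dry": [0, 0, 0, 0], "drz": [0, 0, 0, 0]}' && python3 -c "
from h import *
rows([.3874,.267,.275],-.2105,0)"
```

```text
t: 11.6
tool_pos: [0.5308, -0.1933, 0.1662]
tool_rot: [-0.0, 0.999, -0.055, -0.0]
wrist_force: [0.2, 0.3, 0.6]
grip_width: 0.603
finger_force: 0.0
t: 12.1
tool_pos: [0.5308, -0.1941, 0.1662]
tool_rot: [0.0, 0.998, -0.055, 0.0]
wrist_force: [0.1, -0.1, 1.9]
grip_width: 0.259
finger_force: 45.0
t: 12.5
tool_pos: [0.5322, -0.1946, 0.2754]
tool_rot: [0.001, 0.998, -0.055, 0.004]
wrist_force: [0.1, 0.4, -1.8]
grip_width: 0.253
finger_force: 45.0
t 12.50 row [-0.1946, -0.4429, -0.0021, 0.0022, -0.0073, 0.1003] dist 0.484 ang 0.101
```

Converted, -0.443 m is -0.7383, -0.1945 m is -0.3242, 0.1 rad is 0.0318.

```bash
python3 -m inch '{"x": [-0.3242, -0.3242, -0.3242, -0.3242, -0.3242, -0.3242, -0.3242, -0.3242, -0.3242, -0.3242, -0.3242, -0.3242, -0.3242], "y": [-0.7383, -0.7383, -0.7383, -0.7383, -0.7383, -0.7383, -0.7383, -0.7383, -0.7383, -0.7383, -0.7383, -0.7383, -0.7383], "z": [0, 0, 0, 0, 0, 0, 0, 0, 0, 0, 0, 0, 0], "drx": [0, 0, 0, 0, 0, 0, 0, 0, 0, 0, 0, 0, 0], "dry": [0, 0, 0, 0, 0, 0, 0, 0, 0, 0, 0, 0, 0], "drz": [0.0318, 0.0318, 0.0318, 0.0318, 0.0318, 0.0318, 0.0318, 0.0318, 0.0318, 0.0318, 0.0318, 0.0318, 0.0318]}' && python3 -c "
from h import *
rows([.3874,.267,.2035],-.2105,0)"
```

```text
t: 13.8
tool_pos: [0.3862, 0.2669, 0.2702]
tool_rot: [0.0, 0.994, -0.105, -0.0]
wrist_force: [0.3, -0.5, -0.5]
grip_width: 0.256
finger_force: 45.0
t 13.80 row [0.0012, -0.0004, 0.0667, 0.0009, 0.0005, -0.0004] dist 0.067 ang 0.001
```

Converted, 0.067 m is 0.1117, 0.04 m is 0.0667.

```bash
python3 -m inch '{"x": [0, 0.0017, 0.0017, 0.0017], "y": [0, 0, 0, 0], "z": [0.0667, 0.1117, 0.1117, 0.1117], "drx": [0, 0, 0, 0], "dry": [0, 0, 0, 0], "drz": [0, 0, 0, 0]}' >/dev/null&& python3 look.py medium 3; python3 st.py
```

```text
tool in rod frame [-0.0928 -0.0001 -0.0307] force [ 0.3055  0.4292 -1.2987]
side eye 66 L -0.1162 -0.0890 W -0.0117 0.0114 H -0.0071 0.0642 slope L/H -0.42617052394469795
side handle 217 L -0.0969 -0.0944 W -0.0123 0.0093 H -0.0590 -0.0191 slope L/H 0.03991863183721921
t 14.3 rod frame LWH [-0.0926  0.0006 -0.0298] F [-0.4131 -0.0905 -1.4846] M [-0.0172  0.0592 -0.0011]
euler [0.0013 0.0018 0.0004]
```

Converted, 0.059 m is 0.0983, 0.04 m is 0.0667.

```bash
python3 -m inch '{"x": [0.025, 0.05, 0.0583, 0.0667, 0.075, 0.0833, 0.0917, 0.0983], "y": [0, 0, 0, 0, 0, 0, 0, 0], "z": [0.0008, 0.0013, 0.0013, 0.0013, 0.0013, 0.0013, 0.0013, 0.0013], "drx": [0, 0, 0, 0, 0, 0, 0, 0], "dry": [0, 0, 0, 0, 0, 0, 0, 0], "drz": [0, 0, 0, 0, 0, 0, 0, 0]}' >/dev/null && python3 st.py && python3 -m inch '{"x": [0.0067, 0.0133, 0.02], "y": [0, 0, 0], "z": [0, 0, 0], "drx": [0, 0, 0], "dry": [0, 0, 0], "drz": [0, 0, 0]}' >/dev/null && python3 st.py
```

```text
t 15.1 rod frame LWH [-0.0344  0.0005 -0.0321] F [-8.6532 -0.9167  4.8046] M [0.0477 1.085  0.0479]
euler [-0.0002 -0.0008 -0.0003]
t 15.4 rod frame LWH [-0.0223  0.0007 -0.0318] F [-3.4252  0.3358  3.1226] M [0.0556 0.3336 0.0234]
euler [ 0.0002 -0.     -0.0005]
```

Units first: shifts go in shares of 0.6 m and turns go in shares of pi rad. So 0.006 m is 0.01, 0.003 m is 0.005.

```bash
python3 -m inch '{"x": [0.005, 0.01], "y": [0, 0], "z": [-0.0013, -0.0013], "drx": [0, 0], "dry": [0, 0], "drz": [0, 0]}' >/dev/null && python3 st.py && python3 -m inch '{"x": [0.005, 0.01], "y": [0, 0], "z": [0, 0], "drx": [0, 0], "dry": [0, 0], "drz": [0, 0]}' >/dev/null && python3 st.py
```

```text
t 15.6 rod frame LWH [-0.0161  0.0005 -0.0312] F [-1.4824  0.2765  1.694 ] M [0.0023 0.1806 0.028 ]
euler [ 0.      0.0003 -0.0003]
t 15.8 rod frame LWH [-0.0102  0.0005 -0.0314] F [-1.4353  0.3131  1.276 ] M [ 0.1259  0.2368 -0.0137]
euler [-0.0001  0.0001 -0.0003]
```

Converted, 0.01 m is 0.0167, 0.007 m is 0.0117.

```bash
python3 -m inch '{"x": [0.0067, 0.0117, 0.0167], "y": [0, 0, 0], "z": [0, 0, 0], "drx": [0, 0, 0], "dry": [0, 0, 0], "drz": [0, 0, 0]}' >/dev/null && python3 st.py && python3 -m inch '{"x": [0.0067, 0.0117, 0.0167], "y": [0, 0, 0], "z": [0, 0, 0], "drx": [0, 0, 0], "dry": [0, 0, 0], "drz": [0, 0, 0]}' >/dev/null && python3 st.py; python3 -m inch '{"x": [0.0017, 0.0033, 0.005], "y": [0, 0, 0], "z": [0, 0, 0], "drx": [0, 0, 0], "dry": [0, 0, 0], "drz": [0, 0, 0]}' >/dev/null && python3 st.py
```

```text
t 16.1 rod frame LWH [-0.      0.0004 -0.0314] F [-0.2733  0.1607 -0.9577] M [ 0.0938  0.0574 -0.0128]
euler [-0.0002  0.0003 -0.0002]
t 16.4 rod frame LWH [ 0.0098  0.0004 -0.0315] F [ 0.1082 -0.6892 -2.265 ] M [-0.0087  0.0693  0.0094]
euler [-0.0003 -0.0002 -0.0002]
t 16.7 rod frame LWH [ 0.0126  0.0005 -0.0314] F [ 0.4109  0.5048 -1.9801] M [ 0.0531  0.0657 -0.0005]
euler [-0.0002 -0.     -0.0003]
```

Converted, 0.003 m is 0.005, 0.002 m is 0.0033.

```bash
python3 -m inch '{"x": [0.0017, 0.0033, 0.005], "y": [0, 0, 0], "z": [0, 0, 0], "drx": [0, 0, 0], "dry": [0, 0, 0], "drz": [0, 0, 0]}' >/dev/null && python3 st.py; for i in 1 2; do python3 -m inch '{"x": [0.0008, 0.0017], "y": [0, 0], "z": [0, 0], "drx": [0, 0], "dry": [0, 0], "drz": [0, 0]}' >/dev/null && python3 st.py; done
```

```text
t 17.0 rod frame LWH [ 0.0156  0.0005 -0.0313] F [-0.6294  0.4876 -1.8784] M [ 0.0156  0.1057 -0.0098]
euler [-0.0001  0.     -0.0003]
t 17.2 rod frame LWH [ 0.0164  0.0005 -0.0315] F [-2.3804  0.245  -0.7375] M [ 0.0457  0.4559 -0.0286]
euler [-0.0003 -0.0005 -0.0003]
t 17.4 rod frame LWH [ 0.0166  0.0004 -0.0317] F [-8.272   1.2593 -0.6402] M [ 0.099   1.2277 -0.0161]
euler [-0.0008 -0.0024 -0.0004]
```

Converted, 0.0028 m is 0.0047, 0.002 m is 0.0033.

```bash
python3 -m inch '{"x": [-0.0017, -0.0017, -0.0017, -0.0017], "y": [0, 0, 0, 0], "z": [0.0017, 0.0033, 0.0047, 0.0047], "drx": [0, 0, 0, 0], "dry": [0, 0, 0, 0], "drz": [0, 0, 0, 0]}' >/dev/null&& python3 st.py; python3 -m inch '{"x": [0, 0, 0, 0], "y": [0, 0, 0, 0], "z": [0, 0, 0, 0], "drx": [0, 0, 0, 0], "dry": [0, 0, 0, 0], "drz": [0, 0, 0, 0]}' 0.6 >/dev/null&& python3 st.py;  python3 -m inch '{"x": [0, 0, 0], "y": [0, 0, 0], "z": [-0.0667, -0.1333, -0.15], "drx": [0, 0, 0], "dry": [0, 0, 0], "drz": [0, 0, 0]}' >/dev/null&& python3 -c "
from h import *
rows([.594,-.2,.262],-.11,0)"
```

```text
t 17.8 rod frame LWH [ 0.0165  0.0006 -0.0331] F [-8.0577 -1.9858  9.748 ] M [-0.2982  0.988  -0.0629]
euler [ 0.0003  0.0004 -0.0004]
t 18.2 rod frame LWH [ 0.0167  0.0005 -0.0342] F [ 0.2811  0.6003 -0.696 ] M [0.0459 0.0205 0.0166]
euler [-0.0002  0.0001 -0.0002]
t 18.50 row [0.1887, 0.415, 0.0326, -0.003, -0.0053, -0.1002] dist 0.457 ang 0.100
```

Converted, 0.415 m is 0.6917, 0.189 m is 0.315, -0.1 rad is -0.0318.

```bash
python3 -m inch '{"x": [0.315, 0.315, 0.315, 0.315, 0.315, 0.315, 0.315, 0.315, 0.315, 0.315, 0.315, 0.315], "y": [0.6917, 0.6917, 0.6917, 0.6917, 0.6917, 0.6917, 0.6917, 0.6917, 0.6917, 0.6917, 0.6917, 0.6917], "z": [0.0533, 0.0533, 0.0533, 0.0533, 0.0533, 0.0533, 0.0533, 0.0533, 0.0533, 0.0533, 0.0533, 0.0533], "drx": [0, 0, 0, 0, 0, 0, 0, 0, 0, 0, 0, 0], "dry": [0, 0, 0, 0, 0, 0, 0, 0, 0, 0, 0, 0], "drz": [-0.0318, -0.0318, -0.0318, -0.0318, -0.0318, -0.0318, -0.0318, -0.0318, -0.0318, -0.0318, -0.0318, -0.0318]}' >/dev/null
python3 - <<'E'
from h import *
rows([.594,-.2,.1515],-.11,0)
np.set_printoptions(precision=4,suppress=True)
P=np.array([.4783,.2476,.235]); A=Ro.from_euler("z",-.2105).as_matrix()
W={}
for c in("side","top"):
    f=optics.grab_frame(c); W[c]=f
    for n in("large","medium"):
        p,u=handle(f,n,((.4,.65),(.1,.4),(.1,.26))); q=(p-P)@A
        q=q[(abs(q[:,1])<.015)]
        e=q[(q[:,2]>-.01)]; s=q[(q[:,2]<-.012)&(q[:,2]>-.06)]
        for nm,x in(("eye",e),("handle",s)):
            if len(x)>5: print(c,n,nm,len(x),"L %.4f %.4f W %.4f %.4f H %.4f %.4f"%tuple(np.percentile(x,[2,98],axis=0).T.ravel()),"slope",np.polyfit(x[:,2],x[:,0],1)[0])
a=W["side"]["pixels"][180:400,100:320]; b=W["top"]["pixels"][180:320,100:300]
a=cv2.resize(a,None,fx=1.8,fy=1.8,interpolation=2); b=cv2.resize(b,None,fx=1.9,fy=1.9,interpolation=2)
cv2.imwrite("pics/c3.png",np.hstack([a,cv2.copyMakeBorder(b,0,a.shape[0]-b.shape[0],0,0,0)]))
E
```

```text
t 19.70 row [0.0015, 0.0002, 0.107, -0.0004, 0.0007, 0.0002] dist 0.107 ang 0.001
side large eye 158 L 0.0268 0.0418 W -0.0077 0.0096 H -0.0092 0.0092 slope -0.06675419620790973
side large handle 55 L 0.0268 0.0320 W 0.0080 0.0117 H -0.0586 -0.0136 slope 0.06082765894514608
side medium eye 242 L 0.0096 0.0259 W -0.0088 0.0100 H -0.0095 0.0094 slope 0.24738254736772078
side medium handle 289 L 0.0105 0.0152 W -0.0106 0.0116 H -0.0593 -0.0138 slope 0.05845823385194981
top large eye 78 L 0.0256 0.0392 W -0.0092 0.0083 H -0.0090 0.0086 slope -0.04453633109853129
top large handle 32 L 0.0251 0.0317 W -0.0113 0.0007 H -0.0568 -0.0130 slope 0.08170705547619739
top medium eye 91 L 0.0013 0.0240 W -0.0088 0.0098 H -0.0052 0.0095 slope -0.01867809833950883
top medium handle 40 L 0.0088 0.0190 W -0.0118 0.0013 H -0.0597 -0.0124 slope 0.10045908676062594
```

View pics/c3.png

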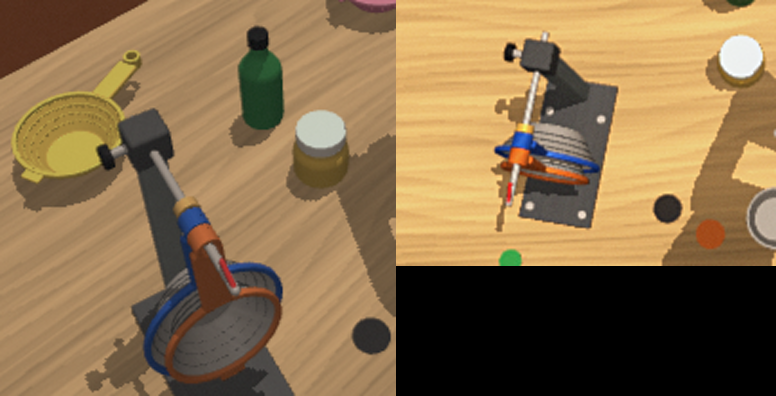

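The medium strainer is nested in front of the large one, with its hub against the large hub at (205,237) in the left crop and the keeper up. Next is the small one.

Converted, 0.107 m is 0.1783, 0.1 m is 0.1667.

```bash
python3 -m inch '{"x": [0.0017, 0.0025, 0.0025, 0.0025], "y": [0, 0, 0, 0], "z": [0.0833, 0.1667, 0.1783, 0.1783], "drx": [0, 0, 0, 0], "dry": [0, 0, 0, 0], "drz": [0, 0, 0, 0]}' && python3 -m inch '{"x": [0, 0, 0, 0, 0], "y": [0, 0, 0, 0, 0], "z": [0, 0, 0, 0, 0], "drx": [0, 0, 0, 0, 0], "dry": [0, 0, 0, 0, 0], "drz": [0, 0, 0, 0, 0]}' 0 45 && python3 -m inch '{"x": [0, 0, 0, 0], "y": [0, 0, 0, 0], "z": [-0.05, -0.1167, -0.2, -0.2], "drx": [0, 0, 0, 0], "dry": [0, 0, 0, 0], "drz": [0, 0, 0, 0]}' && python3 -c "
from h import *
rows([.3874,.267,.275],-.2105,0)"
```

```text
t: 20.2
tool_pos: [0.5942, -0.1999, 0.152]
tool_rot: [-0.0, 0.999, -0.055, -0.001]
wrist_force: [-0.4, -0.1, 0.4]
grip_width: 0.594
finger_force: 0.0
t: 20.7
tool_pos: [0.5945, -0.201, 0.1525]
tool_rot: [0.0, 0.998, -0.055, 0.0]
wrist_force: [0.4, -1.7, 1.0]
grip_width: 0.257
finger_force: 45.0
t: 21.1
tool_pos: [0.5964, -0.2017, 0.279]
tool_rot: [0.002, 0.998, -0.055, 0.005]
wrist_force: [0.2, 0.0, 0.0]
grip_width: 0.247
finger_force: 45.0
t 21.10 row [-0.2594, -0.4429, -0.0001, 0.0027, -0.0106, 0.1003] dist 0.513 ang 0.101
```

Converted, -0.443 m is -0.7383, -0.259 m is -0.4317, 0.1 rad is 0.0318.

```bash
python3 -m inch '{"x": [-0.4317, -0.4317, -0.4317, -0.4317, -0.4317, -0.4317, -0.4317, -0.4317, -0.4317, -0.4317, -0.4317, -0.4317, -0.4317, -0.4317], "y": [-0.7383, -0.7383, -0.7383, -0.7383, -0.7383, -0.7383, -0.7383, -0.7383, -0.7383, -0.7383, -0.7383, -0.7383, -0.7383, -0.7383], "z": [0, 0, 0, 0, 0, 0, 0, 0, 0, 0, 0, 0, 0, 0], "drx": [0, 0, 0, 0, 0, 0, 0, 0, 0, 0, 0, 0, 0, 0], "dry": [0, 0, 0, 0, 0, 0, 0, 0, 0, 0, 0, 0, 0, 0], "drz": [0.0318, 0.0318, 0.0318, 0.0318, 0.0318, 0.0318, 0.0318, 0.0318, 0.0318, 0.0318, 0.0318, 0.0318, 0.0318, 0.0318]}' && python3 -c "
from h import *
rows([.3874,.267,.2047],-.2105,0)"
```

```text
t: 22.5
tool_pos: [0.3862, 0.2669, 0.2717]
tool_rot: [0.0, 0.994, -0.106, -0.0]
wrist_force: [0.5, 0.6, 0.2]
grip_width: 0.251
finger_force: 45.0
t 22.50 row [0.0012, -0.0004, 0.067, 0.0005, 0.0001, -0.0012] dist 0.067 ang 0.001
```

Converted, 0.066 m is 0.11, 0.04 m is 0.0667.

```bash
python3 -m inch '{"x": [0, 0.0017, 0.0017, 0.0017], "y": [0, 0, 0, 0], "z": [0.0667, 0.11, 0.11, 0.11], "drx": [0, 0, 0, 0], "dry": [0, 0, 0, 0], "drz": [0, 0, 0, 0]}' >/dev/null&& python3 look.py small 4; python3 st.py
```

```text
tool in rod frame [-0.0931  0.0001 -0.0285] force [ 0.4679 -0.0311 -1.128 ]
side eye 44 L -0.0993 -0.0910 W -0.0087 0.0016 H -0.0046 0.0141 slope L/H 0.21017882845410657
side handle 238 L -0.0989 -0.0959 W -0.0109 0.0098 H -0.0591 -0.0156 slope L/H 0.048173813230903355
t 23.0 rod frame LWH [-0.093   0.0007 -0.0277] F [0.5761 0.3612 0.2472] M [ 0.0664  0.0141 -0.04  ]
euler [0.0013 0.0017 0.0005]
```

Converted, 0.035 m is 0.0583, 0.001 m is 0.0017.

```bash
python3 -m inch '{"x": [0.025, 0.05, 0.0583, 0.0583], "y": [0, 0, 0, 0], "z": [0.0017, 0.0025, 0.0033, 0.0033], "drx": [0, 0, 0, 0], "dry": [0, 0, 0, 0], "drz": [0, 0, 0, 0]}' >/dev/null && python3 st.py
```

```text
t 23.4 rod frame LWH [-0.0579  0.0004 -0.0312] F [-0.2803 -0.2918 -0.702 ] M [0.0409 0.0064 0.0914]
euler [-0.0001  0.      0.0008]
```

Converted, 0.02 m is 0.0333, 0.016 m is 0.0267.

```bash
python3 -m inch '{"x": [0.01, 0.0183, 0.0267, 0.0333], "y": [0, 0, 0, 0], "z": [-0.0012, -0.0013, -0.0013, -0.0013], "drx": [0, 0, 0, 0], "dry": [0, 0, 0, 0], "drz": [0, 0, 0, 0]}' >/dev/null && python3 st.py&& python3 -m inch '{"x": [0.0033, 0.0067, 0.01], "y": [0, 0, 0], "z": [0, 0, 0], "drx": [0, 0, 0], "dry": [0, 0, 0], "drz": [0, 0, 0]}' >/dev/null && python3 st.py&& python3 -m inch '{"x": [0.0033, 0.0067, 0.01], "y": [0, 0, 0], "z": [0, 0, 0], "drx": [0, 0, 0], "dry": [0, 0, 0], "drz": [0, 0, 0]}' >/dev/null && python3 st.py
```

```text
t 23.8 rod frame LWH [-0.0385  0.0006 -0.0303] F [ 0.8963  0.408  -0.504 ] M [0.0322 0.0167 0.0202]
euler [-0.0001  0.0001 -0.0004]
t 24.1 rod frame LWH [-0.0328  0.0005 -0.0304] F [-0.8172 -0.0588 -1.2374] M [ 0.0514 -0.0455  0.0458]
euler [-0.0002 -0.0001 -0.0003]
t 24.4 rod frame LWH [-0.027   0.0006 -0.0302] F [-3.8222  0.1995  3.0328] M [0.013  0.5016 0.0505]
euler [-0.0001 -0.0005 -0.0004]
```

Converted, 0.009 m is 0.015, 0.006 m is 0.01.

```bash
python3 -m inch '{"x": [0.005, 0.01, 0.015], "y": [0, 0, 0], "z": [0, 0, 0], "drx": [0, 0, 0], "dry": [0, 0, 0], "drz": [0, 0, 0]}' >/dev/null && python3 st.py&& python3 -m inch '{"x": [0.005, 0.01, 0.015, 0.0183], "y": [0, 0, 0, 0], "z": [0, 0, 0, 0], "drx": [0, 0, 0, 0], "dry": [0, 0, 0, 0], "drz": [0, 0, 0, 0]}' >/dev/null && python3 st.py && python3 -m inch '{"x": [0.0017, 0.0033, 0.005], "y": [0, 0, 0], "z": [0, 0, 0], "drx": [0, 0, 0], "dry": [0, 0, 0], "drz": [0, 0, 0]}' >/dev/null && python3 st.py
```

```text
t 24.7 rod frame LWH [-0.0176  0.0006 -0.0303] F [-1.5676 -0.3122  1.6189] M [ 0.109   0.2644 -0.0054]
euler [ 0.      0.0002 -0.0003]
t 25.1 rod frame LWH [-0.0065  0.0005 -0.0304] F [-0.6229 -0.544   2.1406] M [0.0434 0.1681 0.0784]
euler [-0.0001  0.0001 -0.0002]
t 25.4 rod frame LWH [-0.0038  0.0006 -0.0303] F [-0.8851 -0.949   1.294 ] M [ 0.0476  0.202  -0.0241]
euler [-0.0002  0.     -0.0004]
```

Converted, 0.002 m is 0.0033, 0.0015 m is 0.0025.

```bash
python3 -m inch '{"x": [0.0012, 0.0025, 0.0033], "y": [0, 0, 0], "z": [0, 0, 0], "drx": [0, 0, 0], "dry": [0, 0, 0], "drz": [0, 0, 0]}' >/dev/null && python3 st.py; for i in 1 2; do python3 -m inch '{"x": [0.0008, 0.0017], "y": [0, 0], "z": [0, 0], "drx": [0, 0], "dry": [0, 0], "drz": [0, 0]}' >/dev/null && python3 st.py; done
```

```text
t 25.7 rod frame LWH [-0.0018  0.0006 -0.0303] F [-0.5855 -0.3912  2.3957] M [ 0.068   0.0588 -0.0038]
euler [-0.0001  0.0002 -0.0003]
t 25.9 rod frame LWH [-0.0009  0.0005 -0.0306] F [ 0.3869 -0.0117 -1.136 ] M [0.0436 0.0392 0.0256]
euler [-0.0004 -0.0002 -0.0003]
t 26.1 rod frame LWH [ 0.      0.0005 -0.0305] F [-1.0745  0.4319 -0.173 ] M [ 0.1076  0.0673 -0.0118]
euler [-0.0004 -0.0003 -0.0003]
```

Converted, 0.001 m is 0.0017, 0.0005 m is 0.0008.

```bash
for i in 1 2; do python3 -m inch '{"x": [0.0008, 0.0017], "y": [0, 0], "z": [0, 0], "drx": [0, 0], "dry": [0, 0], "drz": [0, 0]}' >/dev/null && python3 st.py; done
```

```text
t 26.3 rod frame LWH [ 0.0009  0.0005 -0.0305] F [-1.7451 -0.0158 -0.5526] M [0.0284 0.3085 0.0025]
euler [-0.0004 -0.0006 -0.0002]
t 26.5 rod frame LWH [ 0.0013  0.0004 -0.0308] F [-7.1969 -0.4382 -1.3662] M [ 0.143   1.0963 -0.0016]
euler [-0.0009 -0.0022 -0.0003]
```

Stop felt (~7 N). I'll back off slightly, lower and release.

Converted, 0.0028 m is 0.0047, 0.002 m is 0.0033.

```bash
python3 -m inch '{"x": [-0.0017, -0.0017, -0.0017, -0.0017], "y": [0, 0, 0, 0], "z": [0.0017, 0.0033, 0.0047, 0.0047], "drx": [0, 0, 0, 0], "dry": [0, 0, 0, 0], "drz": [0, 0, 0, 0]}' >/dev/null&& python3 st.py; python3 -m inch '{"x": [0, 0, 0, 0], "y": [0, 0, 0, 0], "z": [0, 0, 0, 0], "drx": [0, 0, 0, 0], "dry": [0, 0, 0, 0], "drz": [0, 0, 0, 0]}' 0.6 >/dev/null&& python3 st.py;  python3 -m inch '{"x": [0, 0, 0], "y": [0, 0, 0], "z": [-0.0667, -0.1333, -0.1667], "drx": [0, 0, 0], "dry": [0, 0, 0], "drz": [0, 0, 0]}' >/dev/null&&  python3 -m inch '{"x": [0, 0, 0, 0, 0, 0, 0, 0, 0], "y": [0.0833, 0.1667, 0.25, 0.3333, 0.4167, 0.5, 0.5833, 0.5833, 0.5833], "z": [0, 0, 0, 0, 0, 0, 0, 0, 0], "drx": [0, 0, 0, 0, 0, 0, 0, 0, 0], "dry": [0, 0, 0, 0, 0, 0, 0, 0, 0], "drz": [0, 0, 0, 0, 0, 0, 0, 0, 0]}'
python3 - <<'E'
from h import *
np.set_printoptions(precision=4,suppress=True)
P=np.array([.4783,.2476,.235]); A=Ro.from_euler("z",-.2105).as_matrix()
W={}
for c in("side","top"):
    f=optics.grab_frame(c); W[c]=f
    for n in("large","medium","small"):
        p,u=handle(f,n,((.4,.65),(.1,.4),(.1,.26))); q=(p-P)@A
        e=q[(abs(q[:,1])<.015)&(q[:,2]>-.01)]
        if len(e)>5: print(c,n,len(e),"L %.4f %.4f W %.4f %.4f H %.4f %.4f"%tuple(np.percentile(e,[2,98],axis=0).T.ravel()))
    p,u=pts(f); q=(p-P)@A; h=hsv(f)[u[:,1],u[:,0]]
    k=(abs(q[:,1])<.01)&(abs(q[:,2])<.02)&(q[:,0]>-.04)&(q[:,0]<-.005)&(h[:,1]>110)&((h[:,0]<4)|(h[:,0]>172))
    print("keeper",k.sum(),q[k].min(0),q[k].max(0))
a=W["side"]["pixels"][180:400,100:320]; b=W["top"]["pixels"][180:320,100:300]
a=cv2.resize(a,None,fx=1.8,fy=1.8,interpolation=2); b=cv2.resize(b,None,fx=1.9,fy=1.9,interpolation=2)
cv2.imwrite("pics/c5.png",np.hstack([a,cv2.copyMakeBorder(b,0,a.shape[0]-b.shape[0],0,0,0)]))
E
```

```text
t 26.9 rod frame LWH [ 0.0011  0.0006 -0.0332] F [-2.2999 -0.3942  0.0516] M [0.0334 0.3443 0.017 ]
euler [-0.0001 -0.0001 -0.0003]
t 27.3 rod frame LWH [ 0.0012  0.0006 -0.0331] F [ 0.2399 -0.2646 -0.3205] M [0.0783 0.0439 0.0263]
euler [-0.0001  0.0003 -0.0003]
t: 28.5
tool_pos: [0.4063, -0.0951, 0.302]
tool_rot: [0.0, 0.994, -0.106, 0.0]
wrist_force: [-0.2, 0.3, -0.2]
grip_width: 0.598
finger_force: 0.0
side large 163 L 0.0268 0.0418 W -0.0078 0.0097 H -0.0095 0.0092
side medium 175 L 0.0106 0.0261 W -0.0086 0.0098 H -0.0090 0.0092
side small 209 L -0.0059 0.0091 W -0.0080 0.0096 H -0.0090 0.0093
keeper 56 [-0.0274 -0.0033  0.0023] [-0.0104  0.0014  0.0143]
top large 79 L 0.0259 0.0399 W -0.0087 0.0091 H -0.0056 0.0093
top medium 89 L 0.0016 0.1049 W -0.0087 0.0100 H -0.0040 0.0093
top small 76 L -0.0073 0.0068 W -0.0087 0.0081 H -0.0068 0.0092
keeper 22 [-0.0294 -0.0016  0.0019] [-0.011   0.002   0.0144]
```

View pics/c5.png

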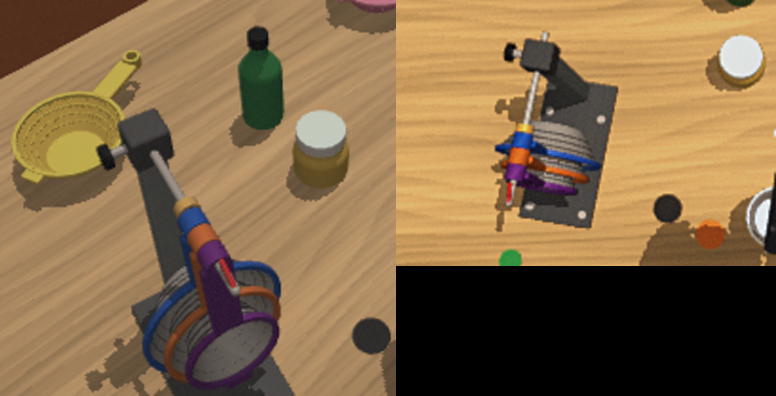

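All three hubs sit close together behind the collar, with the eyes at about 8, 24 and 40 mm. The keeper is up in front of the small one and the robot is clear.

```bash
python3 -c "
from bench import sign_off; print(sign_off())"
```

```text
the job is handed in; nothing more can be done
None
```

The large, medium and small strainers hang nested on the rod in that order behind the sprung-up keeper; I handed the job in at about 28.6 s, with rod-axis force readings no higher than about 9 N (about 13 N in all while lowering the medium one).

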